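# Free a jammed tube block from a dry bath heater

## Robot

A 6-joint arm with a two-finger parallel gripper is mounted at the origin on the work surface. World frame = base frame: x ahead of the robot, y to its left, z up, the work surface at z = 0. Lengths are in mm, angles in rad, forces in N, time in s.
With the tool pointing down it reaches from about 275 to 825 mm from the base axis. Payload 5.2 kg.
Tool frame: the origin (TCP) lies at the very end of the fingers, on their centre line; the grasp point (between the pads) lies 19 mm behind it; z points along the fingers, y is the line along which they close (so a half turn about z gives the same grasp; the last joint's range is limited). The gripper opens to 93 mm and grips with 3 to 60 N. Pads are 15 mm wide; open, the fingers measure 128 mm over their backs; the gripper's body (75 mm by 188 mm) begins 65 mm behind the grasp point.
Start: joints at [1.023, 0.259, 1.535, -0, 1.348, -0.203], TCP at [185.883, 517.641, 218.653] pointing down, gripper open.
Joint ranges: [-3.14, 3.14], [-0.91, 2.08], [0.19, 2.58], [-1.22, 4.36], [0.22, 2.71], [-3.12, 3.12]. Speed limits (rad/s): [2.57, 2.57, 3.14, 3.14, 3.14, 3.14].

## Interface

Orientations are given as [roll, pitch, yaw] about the fixed x, y, z axes, in that order (R = Rz(yaw) Ry(pitch) Rx(roll)).
In Python, from bench import robot gives the robot as it stands. The module is installed in compiled form; this text tells all that it offers. Calls block until the motion is done:
- robot.move_ptp(position, orientation): joint-space move of the TCP to a pose.
- robot.move_linear(position, ori=None, speed=150, f_stop=None): straight line of the TCP; ori=None keeps the orientation; speed is the mean speed in mm/s. With f_stop (N) it stops when the force on the tool has changed by that much, and returns True; else False.
- robot.move_j(angles): joint-space move.
- robot.move_gripper(opening): opening from 0.0 (shut) to 1.0 (fully open); the grip force is fixed at half the most; returns when the fingers have stopped.
- robot.sleep(seconds).
- robot.inverse_kinematics(position, orientation): joint angles nearest the present ones, or None.
- robot.get_image(name): name is "scene" or "top"; returns a dict with "img" (400x640x3 uint8, blue, green, red), "fovy" (degrees; the focal length in pixels is half the picture's height over the tangent of half this angle, whatever the lens; pixels are square), "cx", "cy" (the principal point, pixels), "k1" (the pictures are not rectified: a ray, as slopes to the right and down, at radius r is drawn at 1 + k1 r^2 times it, then the intrinsics apply), "eye" and "orientation" of the camera in the world. Camera axes: x right, y down, z forward; pixel columns grow to the right and rows downward; lengths in mm; the calibration is good to about 2 mm. A picture is of the moment at which its call begins. There is no depth.
A pose or a line that the arm cannot do raises robot.MotionError and nothing moves.
- robot.hand_in(): hands the job in; it is judged then, once.
Readings, each from a call of its own:
- robot.current_t(): time.
- robot.current_qpos(): joint angles.
- robot.current_joint_vel(): joint speeds.
- robot.current_joint_efforts(): joint torques, N m.
- robot.current_tcp_pos(): TCP position.
- robot.current_eef_rot(): TCP orientation.
- robot.current_contact_force(): force on the tool from outside, world axes, zero at the start.
- robot.current_ft_torque(): the same for the moment, N m.
- robot.current_gripper_width(): opening from 0.0 (shut) to 1.0 (fully open).
- robot.current_finger_force(): force on a finger pad.
Only numpy, scipy, OpenCV 4.12 (cv2) and the standard library are available. Lean on these libraries where they do the work, as an engineer would, in place of code of your own. Each camera call takes 0.05 s, during which the arm holds its last target. There are 200 camera calls.

## Task

The tube block is jammed in the well of the dry bath heater. First push the yellow cap of the spray bottle beside it well down and let it spring back up; then take the block by its red handle and rock it free instead of pulling it straight out: tip it so that the side facing the spray bottle comes up first, with the other side staying down, then tip it the other way so that the other side comes up. Finally lift it straight and hold it level just clear of the well, about 2 cm above the rim and still over it, and finish while holding it there; leave the other things on the bench where they are.

Things in the scene. Friction and masses are not known exactly. Their poses are not given: they have to be found in the camera images.
- dry_bath: White dry bath heater fixed to the bench, 180 (x) x 150 (y) x 80 mm high. Origin: centre of its underside. Its +y axis points to the side where the spray bottle stands. In the middle of its top is a shallow rectangular well, 47 (x) x 62.4 (y) mm, 14 mm deep: rim at z = 80 mm, floor at z = 66 mm. In the middle of each of the two y walls of the well a stiff brass clip (20 mm wide, 5 mm thick) reaches 6 mm in over the block's foot and holds it down.
- well (a point): Centre of the floor of the well (66 mm above the bench, 14 mm below the rim); axes as the dry bath's.
- tube_block: Aluminium tube block seated in the well, about 0.28 kg, with a red lifting handle. Origin: centre of its underside; when seated its axes are parallel to the dry bath's. Foot 44 (x) x 60 (y) x 6 mm, upper body 44 x 40 mm up to z = 46 mm. It has about 1.2 mm play in y and 1.5 mm in x. Rocking it: tipping it about the x axis of the dry bath over the lower edge of its foot, which lies at y = +30 or -30 mm.
- block_handle (a point): Centre of the red handle bar, 78 mm above the block's underside: bar 12 (x) x 44 (y) x 14 mm (z), on two 8 mm posts at y = +-16 mm, with 25 mm free between the block's top and the bar. Pinch it from above across its 12 mm thickness (along x).
- clip_near (a joint): The clip on the spray bottle's side (+y of the dry bath), in m along its slanted guide: 0 = holding the foot down, grows to at most 0.012 as the foot lifts that side and pushes it up and outward (up 0.77, out 0.64 per unit). It has no spring: about 26 N upward at that end of the foot moves it, it stays where it was pushed, and its end of the foot is free after 3 to 7 mm of lift (tipping of 0.06 to 0.12 rad; tip to 0.18 to be safe).
- clip_far (a joint): The same clip on the side away from the spray bottle (-y of the dry bath).
- spray_bottle: White release-spray bottle with a green band, 53 mm across, fixed in a dark steel foot 84 mm across; origin: centre of the foot's underside. It stands beside the dry bath with its nozzle pointing at the tube block.
- spray_cap (a joint): Travel of the bottle's yellow sprung nozzle cap in m: 0 = up, 0.006 = fully down; about 1 N starts it, 6.3 N holds it fully down, and it springs back.
- cap_top (a point): Centre of the top of the yellow cap (flat, 34 mm across), 158 mm above the bench when up; press straight down here.
- tip_box: Bystander: pink-red pipette tip box with white tips, 82 x 118 x 58 mm. Origin: centre of its underside. Leave it where it is.
- tube_rack: Bystander: orange tube rack, 90 x 120 x 58 mm. Origin: centre of its underside. Leave it where it is.
- bottle_blue: Bystander: clear media bottle with a blue cap, 72 mm across, 150 mm tall. Origin: centre of its underside. Leave it where it is.
- bottle_orange: Bystander: clear media bottle with an orange cap, 72 mm across, 150 mm tall. Origin: centre of its underside. Leave it where it is.
- spare_block: Bystander: spare aluminium tube block without handle, lying on the bench, 44 x 60 x 46 mm. Origin: centre of its underside. Leave it where it is.
- timer: Bystander: flat white bench timer, 62 x 62 x 16 mm. Origin: centre of its underside. Leave it where it is.
There are look-alikes about, which are no part of the job. Leave any purple look-alike of the dry_bath alone.

How it is judged:
By the outcome, as a careful person would: the job done as asked, in the order asked, and still so for the second after the job is handed in, while the arm keeps its last pose, push and grip.
It also fails if it takes over 64 s, if anything falls off the work surface, if the arm or the gripper's body presses on something with over 40 N, if the wrist force passes 120 N, or if a joint passes its speed limit or range.

## Working session

There is one attempt and no reset: what is moved stays moved. The work goes in short steps, each a Python script; the robot and the scene stay as the last script left them, time stands still between calls to the robot, and variables do not carry over. Pictures are saved under pics/ and viewed, at most 10 in all, crops included, and the job is handed in when it is done.

```bash
mkdir -p pics
cat > h.py <<'E'
import numpy as np, cv2
from scipy.spatial.transform import Rotation as R
from bench import robot
def cam(n):
    d=robot.get_image(n); return d
def ray(d,u,v):
    f=200/np.tan(np.radians(d["fovy"])/2)
    K=np.array([[f,0,d["cx"]],[0,f,d["cy"]],[0,0,1]])
    p=cv2.undistortPointsIter(np.array([[[u,v]]],float),K,np.array([d["k1"],0,0,0,0.]),None,None,(3,50,1e-10))[0,0]
    r=R.from_euler('xyz',d["orientation"]).apply([p[0],p[1],1.])
    return np.array(d["eye"],float),r
def onplane(d,u,v,z):
    e,r=ray(d,u,v); return e+r*(z-e[2])/r[2]
E
python3 - <<'E'
from h import *
for n in("scene","top"):
    d=cam(n); cv2.imwrite(f"pics/{n}0.png",d["img"]); print(n,{k:d[k] for k in d if k!="img"})
print(robot.current_t(),robot.current_eef_rot())
E
```

```text
scene {'fovy': 57.37726157682037, 'cx': 321.15977024104694, 'cy': 198.50350468189157, 'k1': -0.047257418640202574, 'eye': array([1062.39401907,  264.19573311,  834.42079928]), 'orientation': array([-2.44469617,  0.01460584,  1.99039321])}
top {'fovy': 46.12887988398914, 'cx': 324.4448404646057, 'cy': 202.51448106682423, 'k1': 0.04660032330139385, 'eye': array([ 280.13524182,    9.86421287, 1300.90314692]), 'orientation': array([-2.93443265, -0.00488122, -1.5115178 ])}
0.1 [-3.13997925e+00 -3.19776147e-04  2.79678684e+00]
```

View pics/scene0.png

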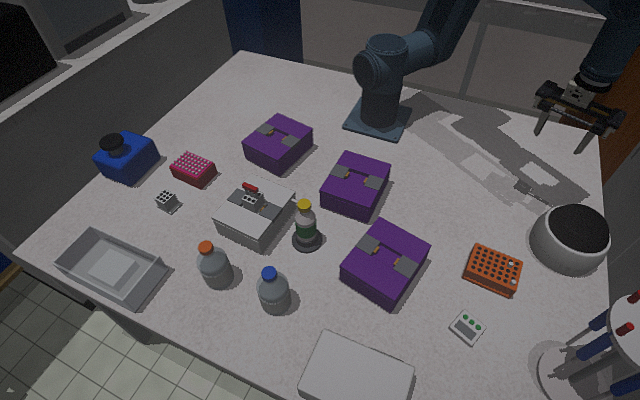

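View pics/top0.png

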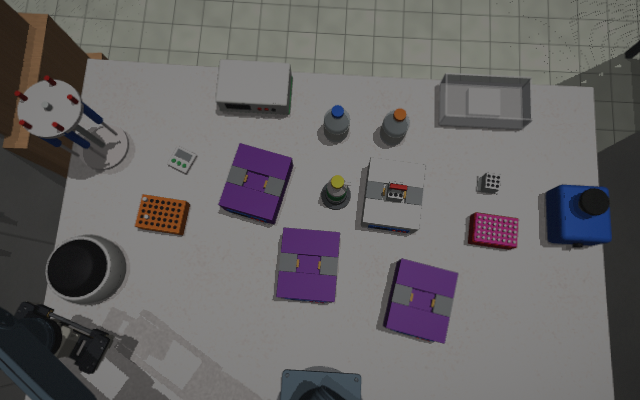

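The scene view shows the yellow cap at about (304,204) and the red handle at (250,187). In the top view the cap is at (337,182), the handle at (398,188) and the white bath around (394,195), with the purple look-alikes nearby.

```bash
cat >> h.py <<'E'
def cen(d,kind,box):
    hsv=cv2.cvtColor(d["img"],cv2.COLOR_BGR2HSV); x0,y0,x1,y1=box
    H,S,V=[hsv[...,i].astype(int) for i in range(3)]
    m={'red':((H<6)|(H>174))&(S>140)&(V>60),'yellow':(H>20)&(H<35)&(S>140)&(V>60),'white':(S<40)&(V>125)}[kind].astype(np.uint8)
    k=np.zeros_like(m); k[y0:y1,x0:x1]=1; return m*k
def tri(a,b):
    (e1,r1),(e2,r2)=a,b
    s=np.linalg.lstsq(np.c_[r1,-r2],e2-e1,rcond=None)[0]
    p,q=e1+s[0]*r1,e2+s[1]*r2; return (p+q)/2,np.linalg.norm(p-q)
E
python3 - <<'E'
from h import *
s,t=cam("scene"),cam("top")
for kind,bs,bt in(('red',(235,175,265,200),(380,175,415,205)),('yellow',(292,195,316,215),(325,170,350,195))):
    r=[]
    for d,b in((s,bs),(t,bt)):
        m=cen(d,kind,b); c=np.argwhere(m)[:,::-1]; u,v=c.mean(0); r.append(ray(d,u,v)); print(kind,len(c),u,v,c.min(0),c.max(0))
        print(cv2.minAreaRect(c.astype(np.float32)), onplane(d,u,v,151 if kind=='red' else 158))
    print(tri(*r))
for n,d in(("s",s),("t",t)):
    x,y=(205,165) if n=="s" else (320,145)
    cv2.imwrite(f"pics/c{n}.png",cv2.resize(d["img"][y:y+100,x:x+120],None,fx=6,fy=6,interpolation=cv2.INTER_CUBIC)[:600])
E
```

```text
red 54 249.44444444444446 186.09259259259258 [242 182] [257 192]
((249.50001525878906, 186.00001525878906), (14.802424430847168, 5.29205846786499), 32.47119140625) [ 578.43707926 -160.9019112   151.        ]
red 75 398.1066666666667 186.18666666666667 [390 183] [406 189]
((398.0500183105469, 186.14999389648438), (16.54629898071289, 4.242640972137451), 8.130102157592773) [ 574.86557906 -164.1520621   151.        ]
(array([ 575.62402756, -164.19180897,  146.79093406]), np.float64(1.3144943176598618))
yellow 115 303.5913043478261 203.7913043478261 [298 199] [310 211]
((304.0, 205.0), (12.0, 12.0), 90.0) [580.96902464  -7.31222538 158.        ]
yellow 129 337.04651162790697 181.3953488372093 [331 176] [343 187]
((337.0, 181.5), (11.0, 12.0), 90.0) [576.23907145  -9.83978705 158.        ]
(array([577.43694589,  -9.64679014, 152.91511502]), np.float64(0.6061521189420686))
```

```bash
python3 -c "
import cv2,numpy as np
cv2.imwrite('pics/both.png',np.vstack([cv2.resize(cv2.imread('pics/c%s.png'%n),(360,300)) for n in 'st']))"
```

```text
(no output)
```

View pics/ct.png

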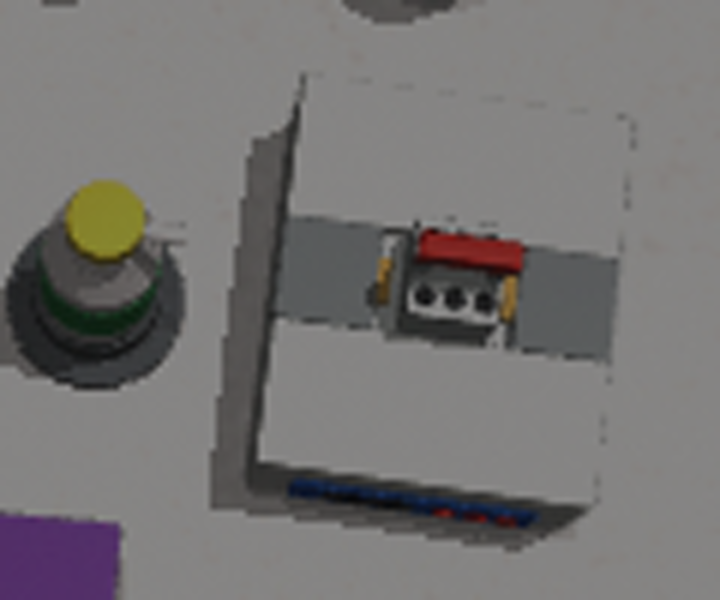

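The crop (6x, origin (320,145)) shows the bath top corners at about (303,73), (632,118), (258,462) and (593,505). The red bar lies along the line from (418,243) to (522,255), and the cap is at (105,220).

Run:
```python
from h import *
t=cam("top")
c=[onplane(t,320+(a+.5)/6-.5,145+(b+.5)/6-.5,80) for a,b in((303,73),(632,118),(258,462),(593,505))]
c=np.array(c)[:,:2]; print(c,c.mean(0))
for i,j in((0,1),(2,3),(0,2),(1,3)):
    v=c[i]-c[j]; print(np.linalg.norm(v),np.degrees(np.arctan2(v[1],v[0])))
m=cen(t,'red',(380,175,415,205)); p=np.argwhere(m)[:,::-1]
w=np.array([onplane(t,u,v,148)[:2] for u,v in p]); print(cv2.minAreaRect(w.astype(np.float32)),w.mean(0))
ev,V=np.linalg.eigh(np.cov(w.T)); print(V[:,1],np.degrees(np.arctan2(*V[::-1,1])))
print(R.from_matrix(R.from_euler('xyz',robot.current_eef_rot()).as_matrix()).as_matrix().round(2))
for yaw in (1.65,-1.49):
    print(robot.inverse_kinematics([576,-164,200],[np.pi,0,yaw]),robot.inverse_kinematics([577,-10,200],[np.pi,0,yaw]))
```

```text
[[ 670.63549742  -96.85609837]
 [ 658.31950287 -245.28203393]
 [ 491.46875511  -84.1878262 ]
 [ 481.30994427 -231.06462442]] [ 575.43342492 -164.34764573]
148.93603347136911 85.25661314393803
147.2276987890352 86.04340858209146
179.61404920421322 -4.044459053309225
177.5796119126276 -4.592139416819316
((575.7298583984375, -164.41177368164062), (41.39518737792969, 11.075482368469238), 85.0110855102539) [ 575.63648603 -164.60012587]
[0.08765421 0.99615096] 84.97133009635361
[[-0.94  0.34 -0.  ]
 [ 0.34  0.94 -0.  ]
 [ 0.   -0.   -1.  ]]
[-0.46346245  0.35835507  1.44140622  0.          1.34183136 -0.54266613] [-0.21052782  0.31970747  1.49723458  0.          1.3246506  -0.28973149]
[-4.63462454e-01  3.58355070e-01  1.44140622e+00 -4.44089210e-16
  1.34183136e+00  2.59733387e+00] [-2.10527821e-01  3.19707469e-01  1.49723458e+00 -4.44089210e-16
  1.32465060e+00  2.85026851e+00]
```

Run:
```python
from h import *
O=[np.pi,0,1.489]
robot.move_ptp([576.5,-9.7,215],O); robot.move_gripper(0.0)
print(robot.current_t(),robot.current_tcp_pos(),robot.current_contact_force())
robot.move_linear([576.5,-9.7,164],speed=80)
f0=np.array(robot.current_contact_force())
h=robot.move_linear([576.5,-9.7,149],speed=12,f_stop=9)
print(h,robot.current_tcp_pos(),np.array(robot.current_contact_force())-f0)
robot.sleep(.3); print(robot.current_tcp_pos(),np.array(robot.current_contact_force())-f0)
t=cam("scene"); cv2.imwrite("pics/press.png",cv2.resize(t["img"][150:260,200:360],None,fx=4,fy=4))
robot.move_linear([576.5,-9.7,215],speed=80)
t=cam("scene"); cv2.imwrite("pics/up.png",cv2.resize(t["img"][150:260,200:360],None,fx=4,fy=4))
print(robot.current_t())
```

```text
4.0417 [576.47678019  -9.71462695 214.98895741] [0.32405448 0.18592553 0.34139565]
True [576.59586996  -9.71915459 152.40146069] [-3.32135937  0.42678612  6.08319598]
[576.58410577  -9.69891534 152.4528183 ] [-2.07688408  0.97489282  5.53711945]
7.1333
```

View pics/press.png

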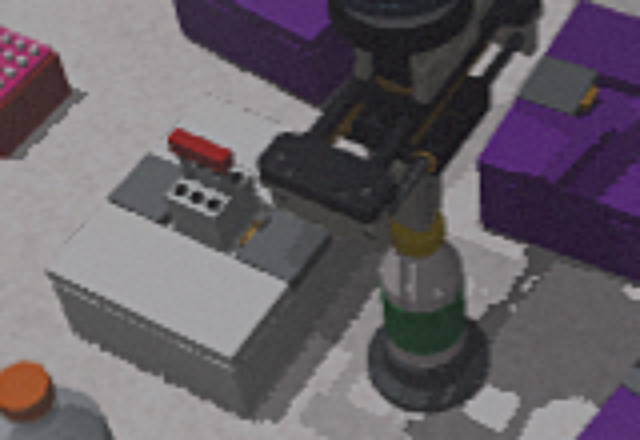

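The picture shows the closed fingers squarely on the yellow cap at about (415,225) with the cap pressed in. The TCP reached 152.4, so about 5.6 mm of travel. Next is the handle grasp.

Run:
```python
from h import *
O=[np.pi,0,1.489]
robot.move_linear([575.6,-164.5,205],O,speed=150); robot.move_gripper(0.5)
print(robot.move_linear([575.6,-164.5,125],speed=80,f_stop=15), robot.current_tcp_pos())
print(robot.current_contact_force())
robot.move_gripper(0.0); robot.sleep(.2)
print(robot.current_gripper_width()*93,robot.current_finger_force(),robot.current_contact_force(),robot.current_ft_torque(),robot.current_tcp_pos(),robot.current_eef_rot(),robot.current_t())
t=cam("scene"); cv2.imwrite("pics/grasp.png",cv2.resize(t["img"][130:260,180:340],None,fx=4,fy=4))
```

```text
False [ 576.06024969 -164.70217079  125.65472614]
[ 0.7785111  -0.44492537  0.00359289]
11.69690294608971 29.999872148036957 [ 0.20186959 -0.15474044  0.00237235] [-0.03741585  0.17610022 -0.05989852] [ 575.56814509 -164.46360017  125.00765258] [-3.14149117e+00 -4.71532168e-05  1.48902967e+00] 11.2083
```

View pics/grasp.png

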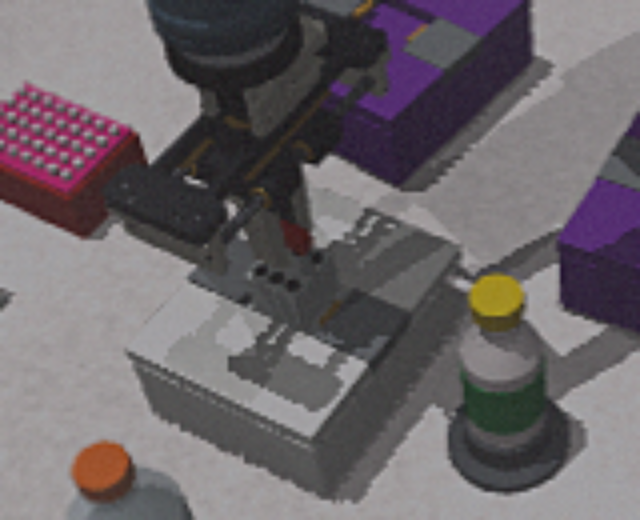

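The fingers hold the red bar at (300,235), with a width of 11.7 mm against the bar's 12. The yellow cap is back up at (497,300). Now rock about the far edge first.

```bash
cat >> h.py <<'E'
PSI=1.489-np.pi/2
B0=np.array([575.57,-164.46,66.])
R0=R.from_euler('z',PSI); T0=R.from_euler('xyz',[np.pi,0,1.489])
def tip(th,side,lift=0,sp=20):
    piv=R0.apply([0,30*side,0]); ax=R0.apply([1,0,0]); Q=R.from_rotvec(ax*th)
    p=B0+piv+Q.apply(np.array([0,0,59])-piv)+[0,0,lift]
    robot.move_linear(p,(Q*T0).as_euler('xyz'),speed=sp)
    f=np.array(robot.current_contact_force()); m=np.array(robot.current_ft_torque())
    print(f"{th:.3f}",f.round(1),m.round(2),(robot.current_tcp_pos()-p).round(1),round(robot.current_gripper_width()*93,1),round(robot.current_t(),1),flush=True)
    return np.linalg.norm(f)
E
python3 - <<'E'
from h import *
for th in np.arange(.03,.195,.03):
    if tip(th,-1)>80: print("high");break
robot.sleep(.3)
t=cam("scene"); cv2.imwrite("pics/tip1.png",cv2.resize(t["img"][150:250,200:320],None,fx=5,fy=5))
E
```

```text
0.030 [0.  5.2 0.5] [0.69 0.01 0.03] [-0.2  1.5 -0.3] 11.7 11.5
0.060 [ 1.7 10.3 -2.1] [ 1.35 -0.2   0.04] [-0.4  3.3 -1. ] 11.9 11.8
0.090 [ 2.8 13.6 -3.6] [ 1.83 -0.43  0.01] [-0.4  4.6 -1.3] 11.5 12.0
0.120 [ 3.3 15.7 -4.4] [ 2.11 -0.48 -0.09] [-0.5  5.5 -1.6] 11.8 12.3
0.150 [ 3.  15.6 -4.5] [ 2.35 -0.49 -0.07] [-0.6  5.8 -1.6] 11.5 12.5
0.180 [ 1.9 15.3 -4.2] [ 2.03 -0.32 -0.02] [-0.9  5.6 -1.6] 11.9 12.8
```

View pics/tip1.png

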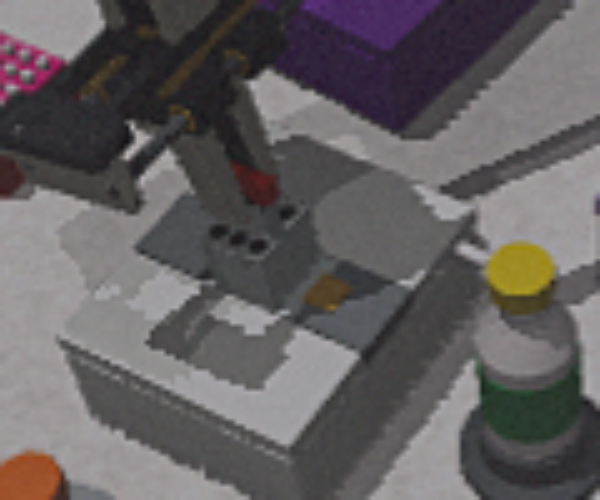

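The block tilts, and the brass near clip at (327,292) has moved up and out. The arm yields under load, so I'll check the actual tool tilt and extend if needed.

```bash
cat >> h.py <<'E'
def tilt():
    Q=R.from_euler('xyz',robot.current_eef_rot())*T0.inv()
    return R0.inv().apply(Q.as_rotvec()).round(3), R0.inv().apply(robot.current_tcp_pos()-B0).round(1)
E
python3 - <<'E'
from h import *
print(tilt(),robot.current_contact_force(),robot.current_ft_torque())
for th in (.20,.22,.24): tip(th,-1); print(tilt())
robot.sleep(.5);print(tilt(),robot.current_contact_force(),robot.current_ft_torque())
E
```

```text
(array([0.189, 0.004, 0.001]), array([-1.4, -5.5, 61.8])) [ 1.94955009 14.28090875 -4.95839657] [ 2.01521197 -0.28819467 -0.07475194]
0.200 [-1.   5.4 -0.6] [0.92 0.17 0.03] [-0.8  2.5 -0.8] 11.7 13.4
(array([0.205, 0.003, 0.   ]), array([-1. , -9.9, 63. ]))
0.220 [-0.7  5.3 -1.3] [1.07 0.19 0.07] [-0.8  1.6 -0.6] 11.6 13.6
(array([ 0.224,  0.002, -0.   ]), array([ -0.9, -12. ,  63.5]))
0.240 [-2.4  3.5 -0.8] [0.7  0.45 0.08] [-0.6  0.2 -0.3] 11.8 13.9
(array([ 0.241,  0.001, -0.001]), array([ -0.6, -14.7,  64.2]))
(array([0.24 , 0.001, 0.   ]), array([ -0.3, -14.8,  64.2])) [-3.59816387  2.74697761 -2.28053389] [0.54334573 0.69070537 0.09636568]
```

Run:
```python
from h import *
t=cam("scene"); a=t["img"][150:250,200:320]
for th in (.16,.08,0): tip(th,-1)
robot.sleep(.3); print(tilt())
b=cam("scene")["img"][150:250,200:320]
for th in np.arange(.04,.245,.04):
    if tip(-th,1)>80: print("high");break
robot.sleep(.5); print(tilt(),robot.current_contact_force(),robot.current_ft_torque())
c=cam("scene")["img"][150:250,200:320]
cv2.imwrite("pics/three.png",cv2.resize(np.vstack([np.hstack([a,b]),np.hstack([c,c])]),None,fx=3,fy=3))
```

```text
0.160 [-4.3 -1.1 -4.8] [-0.53  0.74  0.02] [-0.1 -0.5 -0.3] 11.6 14.8
0.080 [ 0.3  0.1 -2.4] [-0.23  0.1   0.05] [ 1.1 -0.2  0.7] 11.8 15.2
0.000 [ 0.2 -2.3  1.7] [-0.46  0.14 -0.02] [ 0.8 -1.   0.9] 11.5 15.7
(array([-0.001, -0.002, -0.001]), array([ 0.8, -0.9, 59.9]))
-0.040 [ -1.1 -11.9  -0.3] [-1.73  0.12 -0.02] [ 0.2 -2.8  0.1] 11.8 16.3
-0.080 [  0.8 -15.2  -4.1] [-2.36  0.07  0.02] [ 0.  -3.9 -0.4] 11.5 16.6
-0.120 [ -0.4 -17.1  -5.8] [-2.63 -0.07  0.01] [-0.1 -4.2 -0.6] 11.7 16.9
-0.160 [-0.2 -5.4  2. ] [-1.13  0.07 -0.01] [ 0.1 -1.5 -0.1] 11.8 17.1
-0.200 [ 0.8 -4.9  1.9] [-1.12  0.01  0.01] [ 0.2 -0.2  0.2] 11.4 17.4
-0.240 [ 0.5 -4.7  1.9] [-0.99  0.05  0.01] [0.2 0.  0.2] 11.9 17.7
(array([-0.24, -0.  , -0.  ]), array([ 0.1, 14.7, 64.6])) [ 0.21706191 -4.65106422  3.21845945] [-0.90195399 -0.0237528   0.04848028]
```

View pics/three.png

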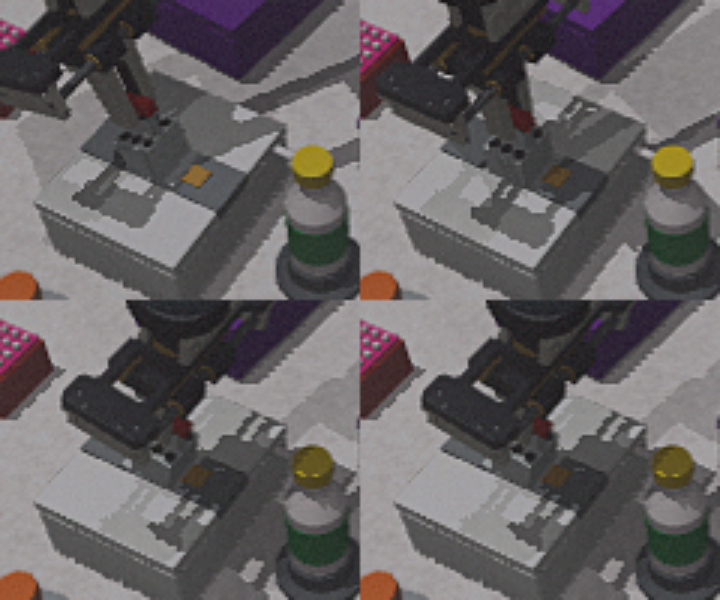

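The block tipped both ways, and the force dropped off each time as each clip freed. Level it and lift.

Run:
```python
from h import *
for th in (-.16,-.08,0): tip(th,1)
robot.sleep(.3); print(tilt())
for l in (3,8,16,25,34): 
    if tip(0,1,l)>60: print("high"); break
robot.sleep(.5); print(tilt(),robot.current_contact_force(),robot.current_ft_torque())
s,t=cam("scene"),cam("top")
a=cv2.resize(s["img"][140:240,200:310],None,fx=6,fy=6)
cv2.imwrite("pics/lift.png",a); cv2.imwrite("pics/liftt.png",cv2.resize(t["img"][145:245,340:450],None,fx=6,fy=6))
```

```text
-0.160 [ 0.7 -1.8  5. ] [-0.41 -0.09  0.02] [0.1 0.1 0.1] 11.7 18.7
-0.080 [ 0.8 -1.7  5.2] [-0.31 -0.06  0.05] [0.2 0.3 0.1] 11.9 19.1
0.000 [ 1.6 -0.   6.7] [-0.16 -0.12  0.06] [0.5 1.1 0.5] 11.9 19.5
(array([-0.001, -0.001,  0.   ]), array([ 0.4,  1.1, 59.5]))
0.000 [-0.4  1.  -2.5] [-0.14  0.13 -0.03] [-0.9  1.1 -1.1] 11.7 20.1
0.000 [ 0.4  0.  -8.7] [ 0.18  0.23 -0.05] [-0.8  0.6 -0.8] 12.0 20.5
0.000 [-0.1  1.5 -3.5] [ 0.47  0.21 -0.03] [ 0.7 -0.   1.3] 11.7 21.1
0.000 [ 0.2 -0.9 -2.2] [-0.07  0.09  0.02] [ 0.  -0.3  0.1] 11.8 21.7
0.000 [-0.1 -0.3 -2.8] [-0.11  0.08 -0.05] [0.  0.  0.1] 11.5 22.3
(array([0., 0., 0.]), array([ 0. ,  0. , 92.9])) [ 0.61920693 -0.1539508  -2.85323585] [-0.0202526   0.09328625  0.01697975]
```

View pics/lift.png

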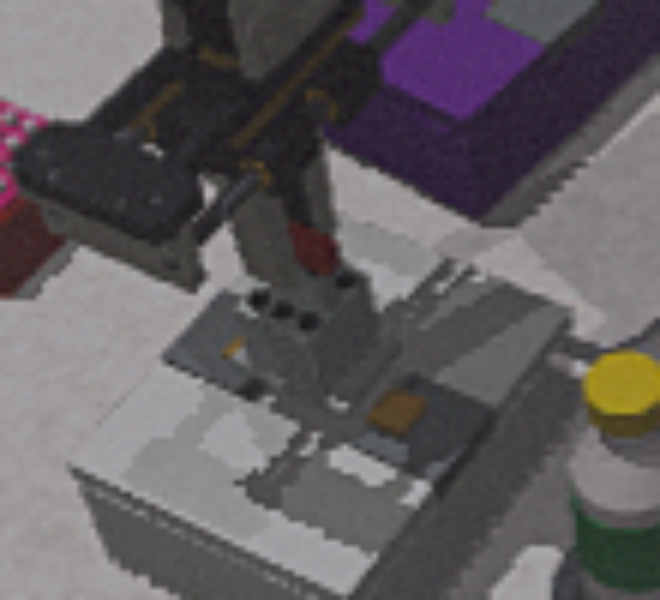

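The block hangs clear of the well, with a force of 2.85 N that matches its weight. The holes at (258,300), (283,311) and (310,322) run about parallel to the strip edge. Now I'll check level numerically, using the seated first picture as the control.

Run:
```python
from h import *
s=cam("scene"); base=cv2.imread("pics/scene0.png")
cur=np.mean([cam("scene")["img"].astype(float) for _ in range(5)],0)
def proj(P):
    f=200/np.tan(np.radians(s["fovy"])/2); Rc=R.from_euler('xyz',s["orientation"])
    q=Rc.inv().apply(P-np.array(s["eye"])); x=q[:2]/q[2]; x=x*(1+s["k1"]*x@x); return x*f+[s["cx"],s["cy"]]
n=R0.apply([1,0,0])
for nm,im,z in(("seated",base.astype(float),112),("now",cur,146)):
    g=cv2.cvtColor(im.astype(np.uint8),cv2.COLOR_BGR2GRAY)
    c=proj(B0+R0.apply([12,0,0])+[0,0,z-66])
    x0,y0=(c-[13,11]).astype(int); k=8
    G=cv2.resize(g[y0:y0+22,x0:x0+26],None,fx=k,fy=k,interpolation=cv2.INTER_CUBIC)
    cv2.imwrite(f"pics/h_{nm}.png",cv2.resize(G,None,fx=1.8,fy=1.8))
    D=(cv2.adaptiveThreshold(G,255,cv2.ADAPTIVE_THRESH_MEAN_C,cv2.THRESH_BINARY_INV,41,8))
    N,_,st,ce=cv2.connectedComponentsWithStats(D)
    pts=[(a/k-.5+.06+x0,b/k-.5+.06+y0,int(w[4])) for (a,b),w in zip(ce[1:],st[1:]) if 60<w[4]<1500]
    print(nm,c,(x0,y0))
    for u,v,A in pts:
        e,r=ray(s,u,v); P=onplane(s,u,v,z); q=R0.inv().apply(P-B0)
        lam=(12-R0.inv().apply(e-B0)[0])/R0.inv().apply(r)[0]
        print(round(u,1),round(v,1),A,q.round(1),"on x=12:",R0.inv().apply(e+lam*r-B0).round(1))
a,b=[cv2.imread(f"pics/h_{n}.png") for n in("seated","now")]
cv2.imwrite("pics/holes.png",np.hstack([a,b]))
```

```text
seated [248.5971163  198.00992103] (np.int64(235), np.int64(187))
256.0 189.9 1026 [-20.2   0.9  46. ] on x=12: [12.  32.7 95.4]
238.6 189.9 1096 [  1.8 -40.2  46. ] on x=12: [ 12.  -28.7  62.4]
250.6 189.9 731 [-13.4 -12.1  46. ] on x=12: [12.  14.2 85.6]
258.5 193.9 496 [-11.8  14.8  46. ] on x=12: [12.  38.1 83.3]
244.8 197.1 498 [ 14.1 -10.7  46. ] on x=12: [ 12.  -13.   42.6]
240.8 196.7 90 [ 18.  -20.6  46. ] on x=12: [ 12.  -27.3  36. ]
248.8 198.9 556 [14.2  2.1 46. ] on x=12: [12.  -0.2 42.3]
246.2 202.2 1385 [26.3  2.9 46. ] on x=12: [ 12.  -12.8  21.7]
252.9 200.6 503 [13.7 15.  46. ] on x=12: [12.  13.1 43.1]
239.0 204.1 1013 [40.2 -9.9 46. ] on x=12: [ 12.  -42.7  -3.6]
254.5 204.3 331 [21.9 25.9 46. ] on x=12: [12.  15.7 29.3]
244.8 206.8 488 [40.4  8.7 46. ] on x=12: [ 12.  -23.1  -4.1]
now [246.35696564 189.35239864] (np.int64(233), np.int64(178))
233.8 178.7 395 [ -2.5 -51.1  80. ] on x=12: [ 12.  -34.5 102.1]
241.0 182.2 1324 [ -1.5 -27.1  80. ] on x=12: [ 12.  -12.3 100.6]
249.1 179.2 155 [-19.8 -14.6  80. ] on x=12: [ 12.   18.  126.5]
254.7 181.2 996 [-20.9   2.5  80. ] on x=12: [ 12.   34.9 128.1]
250.1 182.9 125 [-10.4  -4.7  80. ] on x=12: [ 12.   18.2 113.5]
233.2 185.3 303 [ 16.7 -38.3  80. ] on x=12: [ 12.  -43.7  72.6]
251.9 184.8 177 [-7.3  3.3 80. ] on x=12: [ 12.   22.8 109. ]
257.1 186.2 444 [-9.5 17.9 80. ] on x=12: [ 12.   38.9 112.2]
235.9 190.4 1076 [ 27.2 -21.4  80. ] on x=12: [ 12.  -39.   55.2]
242.6 189.5 644 [16.8 -8.3 80. ] on x=12: [ 12.  -13.6  72.4]
246.6 191.4 516 [17.2  4.7 80. ] on x=12: [12.  -0.8 71.7]
251.0 193.2 578 [17.  18.1 80. ] on x=12: [12.  12.8 72. ]
240.2 192.9 365 [29.  -6.6 80. ] on x=12: [ 12.  -25.7  52.2]
241.4 197.9 314 [40.8  6.  80. ] on x=12: [ 12.  -26.4  31.5]
248.6 197.5 79 [31.2 21.  80. ] on x=12: [12.   0.6 48.4]
237.1 199.0 117 [48.7 -1.5 80. ] on x=12: [ 12.  -44.2  17.1]
```

View pics/holes.png

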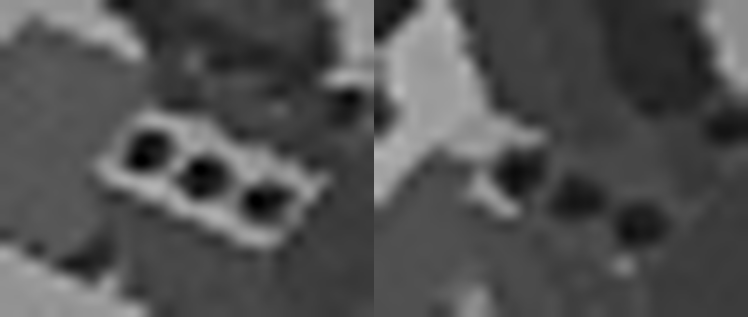

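The holes are level to within about 0.03 rad of the seated view. All of them shift consistently with the block sitting about 4.7 mm lower in the grip than assumed, so its underside is about 15 mm above the rim. I'll raise it 4.7 mm and hand in.

Run:
```python
from h import *
tip(0,1,38.7,15); robot.sleep(1)
print(tilt(),robot.current_contact_force(),robot.current_finger_force(),robot.current_t())
print(robot.hand_in())
```

```text
0.000 [-0.3  0.1 -2.4] [-0.05  0.06 -0.01] [ 0.1 -0.   0.2] 11.6 23.6
(array([ 0., -0., -0.]), array([ 0. , -0. , 97.7])) [ 0.26510147  0.02250317 -3.63160416] 29.99855250120163 24.625
the job is handed in; nothing more can be done
None
```

I pressed the cap about 5.6 mm and it sprang back, rocked the block free (spray-bottle side first, then the other), and handed in at 24.6 s with the block held over the well, level to within about 0.03 rad and by my estimate about 20 mm above the rim; the verdict was not shown.

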